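# Clear the corner jig and hold a carton square in it

### The arm

A 6-joint arm with a two-finger parallel gripper is mounted at the origin on the work surface; the furniture and walls round the work are solid. World frame = base frame: x ahead of the robot, y to its left, z up, the work surface at z = 0. Lengths are in m, angles in degrees, forces in N, time in s.
With the tool pointing down it reaches from about 0.275 to 0.85 m from the base axis. Payload 5.2 kg.
Tool frame: the origin (TCP) lies on the centre line of the jaws, within the pads' length; the fingertips stand 11 mm ahead of it and the grasp point (between the pads) lies 8 mm behind it (ctrl.finger_overhang is the z of the fingertips in the tool frame, in m); z points along the fingers, y is the direction in which the jaws open and shut (so a half turn about z gives the same grasp; the last joint's range is limited). The gripper opens to 85 mm and grips with 20 to 120 N. Pads are 22 mm wide; open, the fingers measure 114 mm over their backs; the gripper's body (76 mm by 85 mm) begins 54 mm behind the grasp point. The pads swing forward as they close: fully open they stand 13 mm farther back than shut.
Start: joints at [-84.328, 14.817, 87.949, -0, 77.235, -11.62], TCP at [0.164, -0.525, 0.242] pointing down, gripper open.
Joint ranges: [-179.93, 179.93], [-52.35, 119.4], [10.71, 147.94], [-69.91, 249.91], [12.55, 155.21], [-178.61, 178.61]. Speed limits (degrees/s): [147.25, 147.25, 180, 180, 180, 180].

### API

Orientations are given as [roll, pitch, yaw] about the fixed x, y, z axes, in that order (R = Rz(yaw) Ry(pitch) Rx(roll)).
In Python, from plant import read_state, viewer, workorder, ctrl gives the robot as it stands.
- The arm moves only by the tool move_arm, never from a script. Its argument "motion" is a list of rows, each an object of numbers: "x", "y", "z": the shift along the tool's x, y, z in m; "spin": the turn about the tool's z in rad. In form: [{"x": .., "y": .., "z": .., "spin": ..}, ...]. A call has 1 to 5 rows; each row is the pose to reach, as a shift and turn from the pose commanded when the call began, along the tool's axes at that moment; what a row does not reach only later rows make up. A row lasts 1/8 s, in which the tool goes at most 62.5 mm and 10.7 degrees, less where a joint would pass 70% of its speed; a pose out of reach is approached as far as the arm can. A call with a gripper value outside its range is refused whole. "hand" is the finger opening in m, from 0 to 0.0854, set as the call begins (left out, the last holds). The fingers move at their own pace and stop on an object; "newtons" is the grip in N (left out, the last holds). Time passes only in rows, so rows that repeat a pose let the fingers close. It gives the time, the measured TCP pose, the force and the opening at its end, in the units of the state.
- read_state(): the state, without advancing time (a new reading comes with each control period).
- viewer.capture(name): name is "side" or "top"; returns the picture (400x640x3 uint8, red, green, blue); there is no depth.
- viewer.get_calibration(name): a dict with "K" (3x3 intrinsics, pixels), "k1" (the pictures are not rectified: a ray, as slopes to the right and down, at radius r is drawn at 1 + k1 r^2 times it, then the intrinsics apply), "origin" and "rotation" of the camera in the world. Camera axes: x right, y down, z forward; pixel columns grow to the right and rows downward; lengths in m; the calibration is good to about 2 mm. A picture is of the moment at which its call begins. get_calibration takes no time and is no camera call.
- workorder.close_job(): hands the job in, once; it reports no verdict.
The state is a dict: "clock": time; "qpos": joint angles; "joint_vel": joint speeds; "joint_torque": joint torques, N m; "eef_pos": TCP position; "ee_rot": TCP orientation; "contact_force": force on the tool from outside, world axes, zero at the start; "moment": the same for the moment, N m; "width": opening from 0.0 (shut) to 1.0 (fully open).
Only numpy, scipy, OpenCV 4.12 (cv2) and the standard library are available. Lean on these libraries where they do the work, as an engineer would, in place of code of your own. Each camera call takes 0.05 s, during which the arm holds its last target.

### The job

Clear the corner jig: put the marker in the tray that already holds a pen and the loose jar lid in the tray that already holds a lid. Then set the small carton flat on the jig board and press it square into the corner, so that it bears firmly against both fences at once, and do not let go: the program finishes with the gripper still holding it pressed there. Leave the loose jar and the tape roll where they stand.

Things in the scene. Friction and masses are not known exactly. Their poses are not given: they have to be found in the camera images.
- carton_center (a point): centre of the small closed brown carton, a block 100 x 60 x 80 mm (x, y, z; its x axis is the 100 mm side, z up), 0.2 to 0.4 kg, standing on the table outside the jig; this point is 40 mm above its underside. It can be gripped across the 60 mm side. Either side of it may go to either fence. Friction is high: pressed hard on one fence, it hardly slides along it to the other.
- marker_center (a point): centre of the marker lying on the jig board, 135 mm long along its x axis, 16 mm thick (14 mm on its slimmer +x half), this point 8 mm above the board; 30 g
- lid_center (a point): centre of the loose black jar lid, a disc 69 mm across and 12 mm thick, lying flat on the jig board, this point 6 mm above the board; 30 g
- jig: corner jig fixed to the table: plywood board 240 (x) x 280 (y) mm, 10 mm thick, origin at the centre of its underside. Along its far (+x) edge and its left (+y) edge stand aluminium fences 12 mm thick and 30 mm high above the board (tops 40 mm above the table, screw heads 2 mm more)
- jig_corner (a point): inner corner of the jig, on the board's top: the far fence's inner face is the plane x = 0 and the left fence's inner face the plane y = 0 of this point's frame, whose axes are the jig's; the carton goes to the -x, -y side of it, with its underside at z = 0
- far_fence: the jig's far fence (rigid, along the jig's y), origin at the middle of its underside; its inner face looks to the jig's -x
- left_fence: the jig's left fence (rigid, along the jig's x), origin at the middle of its underside; its inner face looks to the jig's -y
- pen_tray: open grey tray fixed to the table, 90 (x) x 190 (y) x 26 mm high, walls and floor 4 mm thick, with a pen fixed along its +x side; origin at the centre of its underside
- pen_tray_space (a point): middle of the free part of the pen tray's inner floor (10 mm to -x of the tray's middle); the marker fits here lying along the tray's y axis
- lid_tray: open grey tray fixed to the table, 110 (x) x 190 (y) x 26 mm high, walls and floor 4 mm thick, with a lid fixed in its +y half; origin at the centre of its underside
- lid_tray_space (a point): middle of the free part of the lid tray's inner floor (42 mm to -y of the tray's middle), room for one more lid
- near_jar: bystander: a loose closed jar, 70 mm across, 116 mm high, origin at the middle of its underside
- tape_roll: bystander: a loose roll of packing tape lying flat, 100 mm across, 48 mm high, origin at the middle of its underside

How it is judged:
By the outcome, as a careful person would: the job done as asked, in the order asked, and still so for the second after the job is handed in, while the arm keeps its last pose, push and grip.
It also fails if it takes over 72 s, if anything falls off the work surface, if the arm or the gripper's body presses on something with over 40 N, if the wrist force passes 120 N, or if a joint passes its speed limit or range.

## Working session

There is one attempt and no reset: what is moved stays moved. The work goes in short steps, Python scripts to look and compute and a tool call to move; the robot and the scene stay as the last step left them, time stands still between calls to the robot, and variables do not carry over. Pictures are saved under pics/ and viewed, and the job is handed in when it is done.

Besides the shell and the picture viewer there is one more tool, called after ">>>" in YAML: its name, and indented under it one key for each argument. move_arm: Moves the arm, as the interface text tells. Its arguments: {"type":"object","properties":{"motion":{"type":"array"},"hand":{"type":"number"},"newtons":{"type":"number"}},"required":["motion"]}

```bash
ls; mkdir -p pics; cat > h.py <<'E'
import numpy as np, cv2
from plant import read_state, viewer, workorder, ctrl
def cal(n):
    c=viewer.get_calibration(n); return np.array(c["K"]),c["k1"],np.array(c["origin"]),np.array(c["rotation"])
def ray(n,u,v):
    K,k1,o,R=cal(n)
    p=cv2.undistortPoints(np.array([[[u,v]]],float),K,np.array([k1,0,0,0.]))[0,0]
    return o,R@np.array([p[0],p[1],1])
def onz(n,u,v,z):
    o,d=ray(n,u,v); return o+d*(z-o[2])/d[2]
def proj(n,P):
    K,k1,o,R=cal(n); c=R.T@(np.asarray(P,float)-o); s=c[:2]/c[2]; s=s*(1+k1*(s@s)); return K[:2,:2]@s+K[:2,2]
def snap(n,f):
    im=viewer.capture(n)[:,:,::-1].copy(); cv2.imwrite('pics/'+f+'.png',im); return im
E
python3 - <<'E'
from h import *
for n in("side","top"):
    print(cal(n)); snap(n,n+"0")
s=read_state();print(s, ctrl.finger_overhang)
E
```

```text
pics
(array([[518.73340289,   0.        , 320.62069622],
       [  0.        , 518.73340289, 199.98274767],
       [  0.        ,   0.        ,   1.        ]]), -0.07142472282927514, array([0.34348494, 1.17386523, 1.09011716]), array([-131.15606977,   -0.39818808, -168.09756567]))
(array([[419.52835786,   0.        , 319.00545532],
       [  0.        , 419.52835786, 199.20417168],
       [  0.        ,   0.        ,   1.        ]]), 0.02844776532855889, array([0.37654068, 0.05077144, 1.25032825]), array([-168.87692722,   -0.56849572,  -91.00069017]))
{'clock': 0.1, 'qpos': array([-8.43264292e+01,  1.48556908e+01,  8.80035610e+01, -1.26953574e-03,
        7.72341433e+01, -1.16184652e+01]), 'joint_vel': array([-0.08257137, -0.06605952, -0.11476602,  0.05202348,  0.01596512,
        0.08106529]), 'joint_torque': array([ 1.63262732e-03, -4.46970212e+01, -2.91247165e+01, -4.07856478e-04,
        6.32721974e-03,  1.38520670e-05]), 'eef_pos': array([ 0.16346394, -0.52468341,  0.24156083]), 'ee_rot': array([-1.79908269e+02, -1.75968172e-02,  1.72923034e+01]), 'contact_force': array([ 0.24565682, -0.47423632,  0.084021  ]), 'moment': array([ 0.0517922 , -0.00876828, -0.04624794]), 'width': 0.999163830001852} 0.011
```

```bash
sed -i 's/np.array(c\["rotation"\])$/Rotation.from_euler("xyz",c["rotation"],degrees=True).as_matrix()/; 1a from scipy.spatial.transform import Rotation' h.py; python3 - <<'E'
from h import *
for n in("side","top"): print(cal(n)[3], onz(n,320,200,0))
E
```

```text
[[-0.97847659 -0.14085291  0.15081119]
 [-0.20624078  0.64288392 -0.73767541]
 [ 0.00694964 -0.75290154 -0.65809648]] [ 0.59521806 -0.04756595  0.        ]
[[-0.01746359 -0.98109884  0.19271766]
 [-0.99979827  0.01522256 -0.01310328]
 [ 0.00992196 -0.19290762 -0.98116676]] [0.61961695 0.03109688 0.        ]
```

View pics/top0.png

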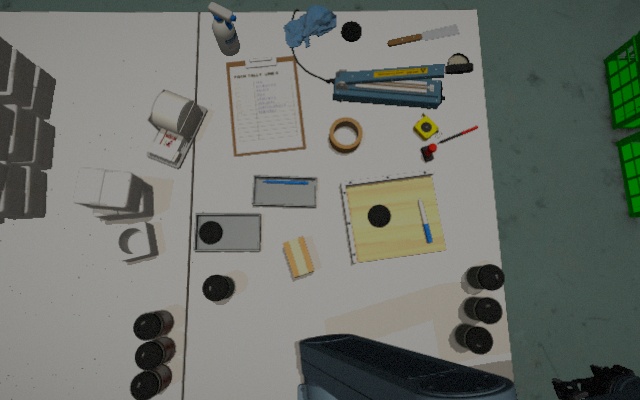

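View pics/side0.png

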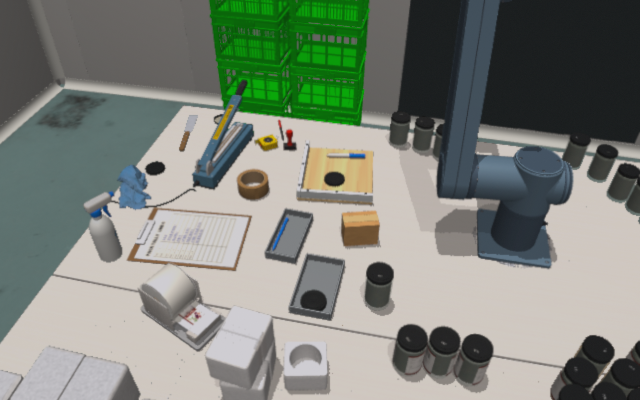

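The top view has +x up and +y left. The jig is at about (393,218), the lid at (379,215), the marker at (426,221), the carton at (299,257), the pen tray at (285,191) and the lid tray at (228,232). The near jar is at (218,288) and the tape roll at (346,135). I'll zoom in next.

```bash
python3 - <<'E'
from h import *
im=cv2.imread('pics/top0.png')
cv2.imwrite('pics/a.png',cv2.resize(im[165:275,330:450],None,fx=5,fy=5,interpolation=cv2.INTER_CUBIC))
cv2.imwrite('pics/b.png',cv2.resize(im[165:310,185:325],None,fx=4,fy=4,interpolation=cv2.INTER_CUBIC))
im=cv2.imread('pics/side0.png')
cv2.imwrite('pics/c.png',cv2.resize(im[140:330,255:405],None,fx=3,fy=3,interpolation=cv2.INTER_CUBIC))
E
```

```text
(no output)
```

View pics/a.png

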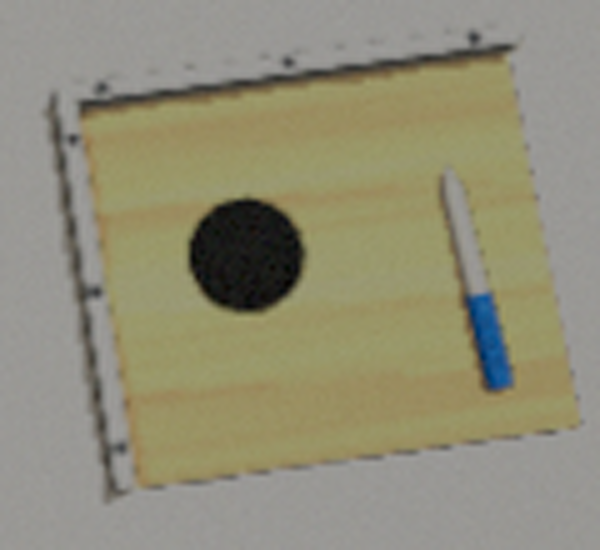

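View pics/b.png

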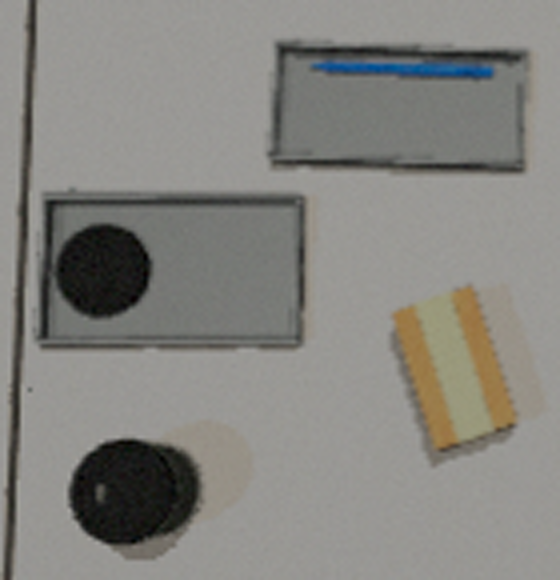

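View pics/c.png

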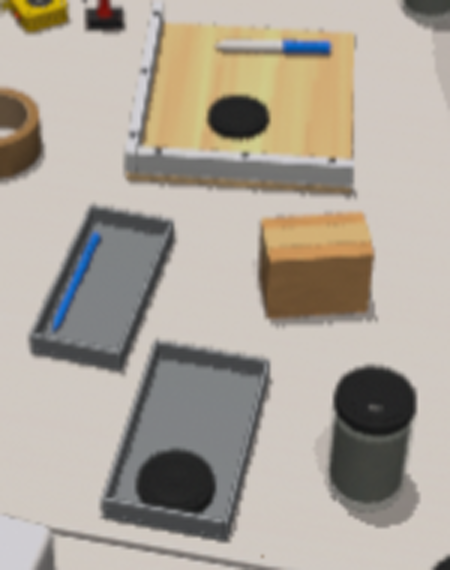

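```bash
cat > m.py <<'E'
from h import *
def A(u,v,z,n="top"): return onz(n,(u+.5)/5-.5+330,(v+.5)/5-.5+165,z)
def B(u,v,z): return onz("top",(u+.5)/4-.5+185,(v+.5)/4-.5+165,z)
def C(u,v,z): return onz("side",(u+.5)/3-.5+255,(v+.5)/3-.5+140,z)
def p(l,P): print(l,np.round(np.array(P)*1000,1)[:2])
def ang(a,b): d=b-a; return round(np.degrees(np.arctan2(d[1],d[0])),2)
E
python3 - <<'E'
from m import *
c=[B(*q,.08) for q in((393,313),(470,287),(515,425),(437,450))]
for q in c:p('carton',q)
print('len',[round(np.linalg.norm(c[i]-c[i-1])*1e3,1) for i in range(4)],ang(c[3],c[0]),ang(c[2],c[1]),ang(c[1],c[0]),ang(c[2],c[3])); p('cc',sum(c)/4)
cs=[C(*q,.08) for q in((263,221),(362,214),(372,250),(262,258))]
for q in cs:p('carton side',q)
p('cs',sum(cs)/4)
print('JIG')
br=A(580,427,.01);p('near right',br)
fr=A(508,55,.01);p('far right board at fence',fr); print(ang(br,fr),np.linalg.norm(fr-br))
nl=A(138,488,.04);p('near left fence top inner',nl); il=A(83,108,.04);p('inner top corner',il);print(ang(nl,il), np.linalg.norm(nl-il))
f1=A(80,101,.04);f2=A(512,43,.04);p('far fence top inner ',f1);p('',f2);print(ang(f2,f1)-90)
f1=A(85,106,.01);f2=A(508,53,.01);p('far fence bottom inner ',f1);p('',f2);print(ang(f2,f1)-90)
# screws z=.042
for q in((102,88),(288,62),(474,38),(73,139),(95,292),(120,448)):p('screw',A(*q,.042))
p('side: corner top',C(150,150,.04));p('near end left fence inner top',C(352,160,.04)); p('far right inner top',C(160,12,.04)); p('board near right',C(355,33,.01))
for q in((146,71),(139,107),(245,155),(332,160)):p('screw side',C(*q,.042))
print('TRAYS')
t=[B(*q,.026) for q in((277,42),(526,51),(524,169),(271,163))]
for q in t:p('pen',q)
p('c',sum(t)/4);print(ang(t[3],t[0]),ang(t[2],t[1]),ang(t[1],t[0])-90,ang(t[2],t[3])-90)
t=[C(*q,.026) for q in((32,340),(93,206),(175,222),(123,358))]
p('c side',sum(t)/4)
t=[B(*q,.026) for q in((42,194),(304,195),(301,346),(39,344))]
for q in t:p('lid',q)
p('c',sum(t)/4);print(ang(t[3],t[0]),ang(t[2],t[1]),ang(t[1],t[0])-90,ang(t[2],t[3])-90)
t=[C(*q,.026) for q in((104,507),(155,343),(270,360),(227,527))]
p('c side',sum(t)/4)
print('items')
p('lid',A(246,255,.022));p('lid side',C(238,117,.022))
p('lid fixed',B(103,271,.016))
a,b=A(449,172,.018),A(499,390,.018);p('mark tip',a);p('mark tail',b);print(ang(b,a),np.linalg.norm(a-b));p('c',(a+b)/2)
a,b=C(217,46,.018),C(330,48,.018);p('mark tip',a);p('mark tail',b);p('c',(a+b)/2)
p('jar',B(122,491,.116));p('jar side',C(375,402,.116))
E
```

```text
carton [484.2 137.8]
carton [501.4  84.1]
carton [405.9  54.1]
carton [390.  107.8]
len [np.float64(98.8), np.float64(56.4), np.float64(100.0), np.float64(55.9)] 17.72 17.46 107.77 106.52
cc [445.4  96. ]
carton side [501.9  85.3]
carton side [410.3  55.1]
carton side [394.6 103.1]
carton side [493.9 135.8]
cs [450.2  94.8]
JIG
near right [ 462.  -335.7]
far right board at fence [ 688.2 -309.1]
6.71 0.22771331127823588
near left fence top inner [429.2 -71.3]
inner top corner [652.2 -46.6]
6.32 0.22437262796624122
far fence top inner  [656.5 -44.9]
 [ 688.  -303.3]
6.939999999999998
far fence bottom inner  [660.3 -50.2]
 [ 689.4 -309.2]
6.420000000000002
screw [663.8 -58. ]
screw [ 677.9 -169. ]
screw [ 690.9 -280.3]
screw [633.2 -39.9]
screw [542.1 -50.1]
screw [451.9 -61.6]
side: corner top [643.4 -40.8]
near end left fence inner top [433.9 -70.1]
far right inner top [ 689.5 -288.1]
board near right [ 463.9 -337.8]
screw side [ 678.5 -170.7]
screw side [ 671.  -106.3]
screw side [544.1 -51.8]
screw side [454.1 -63.3]
TRAYS
pen [693.7 228.6]
pen [684.   41.9]
pen [594.   44.8]
pen [601.5 231.9]
c [643.3 136.8]
-2.05 -1.87 -2.980000000000004 -2.280000000000001
c side [644.  140.4]
lid [581.  399.2]
lid [577.1 207.3]
lid [466.4 208.4]
lid [471.3 396.9]
c [523.9 303. ]
1.19 -0.55 -1.1500000000000057 -1.480000000000004
c side [525.5 308.4]
items
lid [ 565.5 -142. ]
lid side [ 567.3 -136.9]
lid fixed [524.6 355.3]
mark tip [ 614.5 -266.5]
mark tail [ 483.8 -287.4]
9.09 0.1324446092438422
c [ 549.2 -277. ]
mark tip [ 616.6 -266. ]
mark tail [ 487.5 -290.6]
c [ 552.1 -278.3]
jar [367.1 313.2]
jar side [367.8 320.6]
```

```bash
cat > g.py <<'E'
import sys
from h import *
# usage: g.py x y z yaw (mm, deg) -> tool-axis shift
s=read_state();p=s["eef_pos"];r=Rotation.from_euler("xyz",s["ee_rot"],degrees=True).as_matrix()
t=np.array([float(a) for a in sys.argv[1:4]])/1000
d=r.T@(t-p); yaw=np.degrees(np.arctan2(r[1,0],r[0,0]))
dy=(float(sys.argv[4])-yaw+180)%360-180
print("shift",np.round(d,4),"spin",round(-np.radians(dy),4),"rows",np.linalg.norm(d)/.0625,abs(dy)/10.7, "clock",s["clock"],"F",np.round(s["contact_force"],1),"q",np.round(s["qpos"],0))
E
python3 g.py 543 -279 242 9.7
```

```text
shift [ 4.354e-01 -1.218e-01 -1.000e-04] spin 0.1325 rows 7.233843183123899 0.7095610642098483 clock 0.1 F [ 0.2 -0.5  0.1] q [-84.  15.  88.  -0.  77. -12.]
```

>>> move_arm:
  motion:
    - {"x": 0.435,"y": -0.122,"z": 0,"spin": 0.1325}
    - {"x": 0.435,"y": -0.122,"z": 0,"spin": 0.1325}
    - {"x": 0.435,"y": -0.122,"z": 0,"spin": 0.1325}
    - {"x": 0.435,"y": -0.122,"z": 0,"spin": 0.1325}
    - {"x": 0.435,"y": -0.122,"z": 0,"spin": 0.1325}
  hand: 0.04
  newtons: 30

```text
clock: 0.72
eef_pos: [0.4271, -0.3537, 0.242]
ee_rot: [-180.0, 0.0, 9.7]
contact_force: [0.7, -1.8, -0.3]
width: 0.471
```

```bash
python3 g.py 543 -279 120 9.7
```

```text
shift [ 0.1269 -0.0541  0.122 ] spin -0.0002 rows 2.946189994338989 0.0008242249648855947 clock 0.725 F [ 0.7 -1.8 -0.3] q [-51.  15.  87.  -0.  77.  29.]
```

>>> move_arm:
  motion:
    - {"x": 0.127,"y": -0.054,"z": 0.06,"spin": 0}
    - {"x": 0.127,"y": -0.054,"z": 0.122,"spin": 0}
    - {"x": 0.127,"y": -0.054,"z": 0.122,"spin": 0}
    - {"x": 0.127,"y": -0.054,"z": 0.122,"spin": 0}
    - {"x": 0.127,"y": -0.054,"z": 0.122,"spin": 0}

```text
clock: 1.35
eef_pos: [0.5417, -0.2808, 0.1205]
ee_rot: [180.0, 0.0, 9.7]
contact_force: [-0.2, -0.1, 0.1]
width: 0.466
```

```bash
python3 g.py 543 -279 24 9.7; python3 -c "
from h import *
snap('top','t1');im=snap('side','s1');cv2.imwrite('pics/s1c.png',cv2.resize(im[80:230,270:420],None,fx=4,fy=4))"
```

```text
shift [ 0.0017 -0.0015  0.0965] spin 0.0007 rows 1.5438208635719726 0.0035623658341806716 clock 1.35 F [-0.2 -0.1  0.1] q [-38.  27.  88.  -0.  65.  42.]
```

View pics/s1c.png

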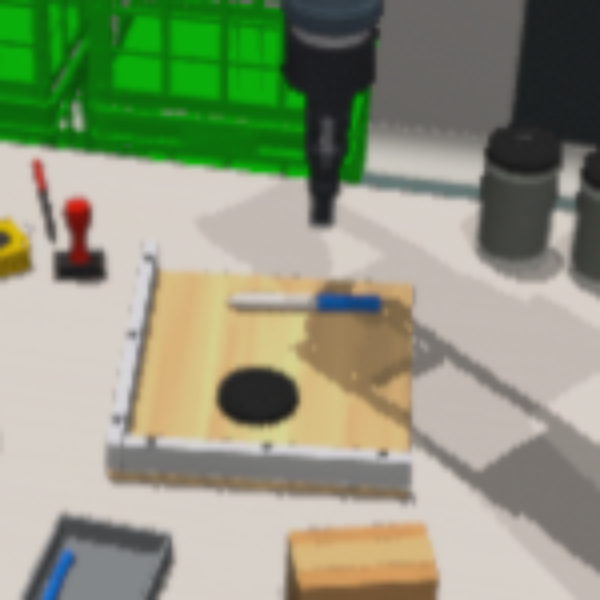

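View pics/t1.png

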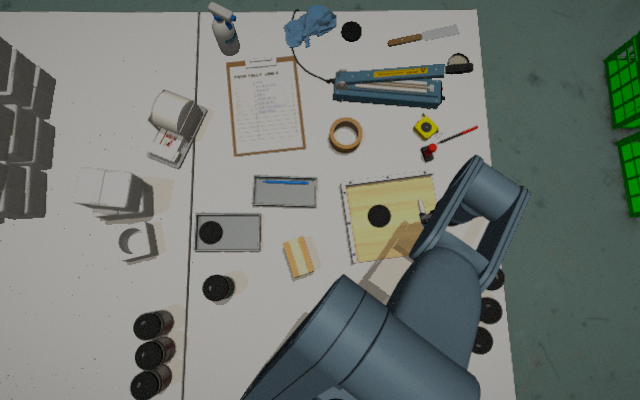

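The side view shows the fingers at (322,225 in the crop) above the marker at (305,302), with the lid at (258,395) untouched. I'll descend.

>>> move_arm:
  motion:
    - {"x": 0.0,"y": 0,"z": 0.05}
    - {"x": 0.0,"y": 0,"z": 0.085}
    - {"x": 0.0,"y": 0,"z": 0.095}
    - {"x": 0.0,"y": 0,"z": 0.097}
    - {"x": 0.0,"y": 0,"z": 0.097}

```text
invalid input
```

```bash
python3 g.py 543 -279 22 9.7;  python3 -c "
from h import *
im=snap('side','s2');cv2.imwrite('pics/s2c.png',cv2.resize(im[100:210,290:400],None,fx=5,fy=5))"
```

```text
shift [ 0.0014 -0.003   0.1001] spin -0.001 rows 1.602660416557301 0.005566440320332081 clock 1.45 F [-0.6 -0.7  0.1] q [-38.  27.  88.  -0.  65.  42.]
```

View pics/s2c.png

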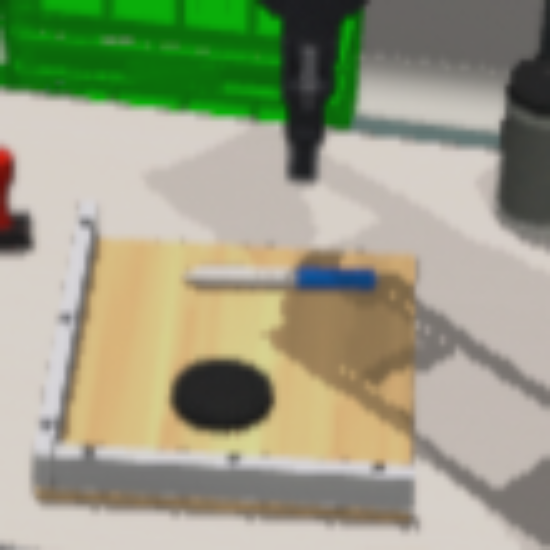

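>>> move_arm:
  motion:
    - {"x": 0.0,"y": -0.002,"z": 0.05,"spin": 0}
    - {"x": 0.0,"y": -0.002,"z": 0.085,"spin": 0}
    - {"x": 0.0,"y": -0.002,"z": 0.095,"spin": 0}
    - {"x": 0.0,"y": -0.002,"z": 0.097,"spin": 0}
    - {"x": 0.0,"y": -0.002,"z": 0.097,"spin": 0}

```text
clock: 2.12
eef_pos: [0.5424, -0.2796, 0.0251]
ee_rot: [179.9, -0.1, 9.7]
contact_force: [-0.7, 0.0, 0.9]
width: 0.471
```

```bash
python3 g.py 543 -279 22 9.7;  python3 -c "
from h import *
im=snap('side','s3');cv2.imwrite('pics/s3c.png',cv2.resize(im[100:210,290:400],None,fx=5,fy=5))"
```

```text
shift [ 0.0007 -0.0005  0.0031] spin -0.0004 rows 0.05186925354012593 0.0019433649534781267 clock 2.125 F [-0.7  0.   0.9] q [-38.  33.  93.  -0.  53.  43.]
```

View pics/s3c.png

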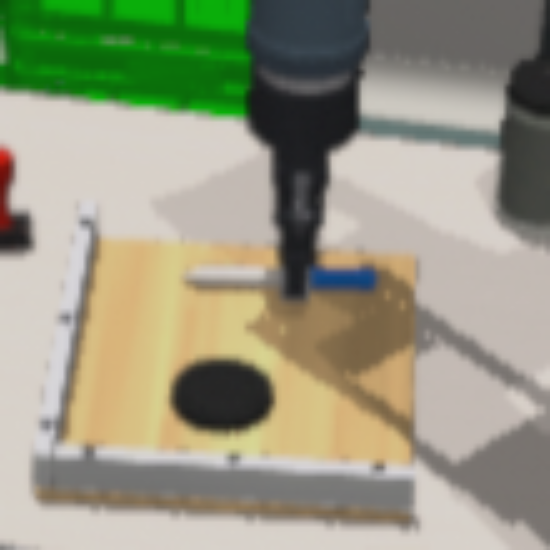

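>>> move_arm:
  motion:
    - {"x": 0,"y": 0,"z": 0.001,"spin": 0}
    - {"x": 0,"y": 0,"z": 0.001,"spin": 0}
    - {"x": 0,"y": 0,"z": 0.001,"spin": 0}
    - {"x": 0,"y": 0,"z": 0.001,"spin": 0}
    - {"x": 0,"y": 0,"z": 0.001,"spin": 0}
  hand: 0.0
  newtons: 30

```text
clock: 2.8
eef_pos: [0.542, -0.2788, 0.0233]
ee_rot: [179.9, -0.1, 9.7]
contact_force: [-0.4, 1.0, 6.4]
width: 0.175
```

>>> move_arm:
  motion:
    - {"x": 0,"y": 0,"z": -0.02,"spin": 0}
    - {"x": 0,"y": 0,"z": -0.06,"spin": 0}
    - {"x": 0,"y": 0,"z": -0.12,"spin": 0}
    - {"x": 0,"y": 0,"z": -0.12,"spin": 0}

```text
clock: 3.3
eef_pos: [0.5443, -0.2805, 0.1479]
ee_rot: [179.5, -0.4, 9.7]
contact_force: [-0.6, 0.1, -0.9]
width: 0.174
```

```bash
python3 g.py 632 138 145 87.8;  python3 -c "
from h import *
im=snap('side','s4');cv2.imwrite('pics/s4c.png',cv2.resize(im[80:210,270:400],None,fx=4,fy=4))"
```

```text
shift [ 0.157  -0.3977  0.0009] spin -1.3628 rows 6.841799988731599 7.2974489240247165 clock 3.3 F [-0.6  0.1 -0.9] q [-38.  25.  87.   0.  67.  43.]
```

View pics/s4c.png

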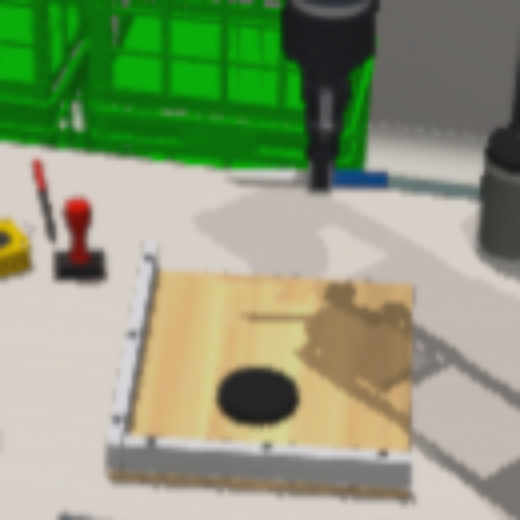

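>>> move_arm:
  motion:
    - {"x": 0.156,"y": -0.39,"z": 0,"spin": -1.363}
    - {"x": 0.156,"y": -0.39,"z": 0,"spin": -1.363}
    - {"x": 0.156,"y": -0.39,"z": 0,"spin": -1.363}
    - {"x": 0.156,"y": -0.39,"z": 0,"spin": -1.363}
    - {"x": 0.156,"y": -0.39,"z": 0,"spin": -1.363}

```text
clock: 3.98
eef_pos: [0.606, 0.0292, 0.1404]
ee_rot: [-179.8, 0.1, 63.8]
contact_force: [0.3, -0.2, 1.0]
width: 0.173
```

```bash
python3 g.py 633 131 100 87.7
```

```text
shift [ 0.1033 -0.0207  0.0404] spin -0.4178 rows 1.8052852630621987 2.2372867217855164 clock 3.975 F [ 0.3 -0.2  1. ] q [-8. 25. 88. -0. 67. 18.]
```

>>> move_arm:
  motion:
    - {"x": 0.103,"y": -0.021,"z": 0.02,"spin": -0.418}
    - {"x": 0.103,"y": -0.021,"z": 0.04,"spin": -0.418}
    - {"x": 0.103,"y": -0.021,"z": 0.04,"spin": -0.418}
    - {"x": 0.103,"y": -0.021,"z": 0.04,"spin": -0.418}
    - {"x": 0.103,"y": -0.021,"z": 0.04,"spin": -0.418}

```text
clock: 4.6
eef_pos: [0.6339, 0.128, 0.1017]
ee_rot: [-179.9, 0.0, 87.3]
contact_force: [-0.1, 0.8, -0.7]
width: 0.179
```

```bash
python3 g.py 633 131 19 87.7; python3 -c "
from h import *
im=snap('side','s5');cv2.imwrite('pics/s5c.png',cv2.resize(im[140:280,230:370],None,fx=4,fy=4))
im=snap('top','t5');cv2.imwrite('pics/t5c.png',cv2.resize(im[140:240,220:340],None,fx=5,fy=5))"
```

```text
shift [ 0.003  -0.001   0.0827] spin -0.0074 rows 1.323957872869214 0.03955892710453482 clock 4.6 F [-0.1  0.8 -0.7] q [ 2. 31. 84. -0. 65.  4.]
```

View pics/s5c.png

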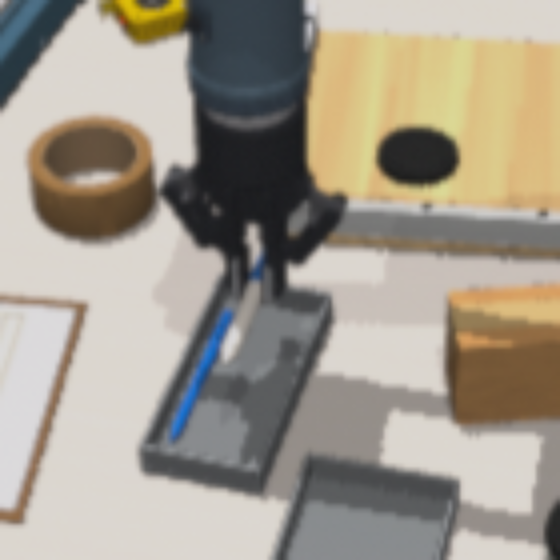

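View pics/t5c.png

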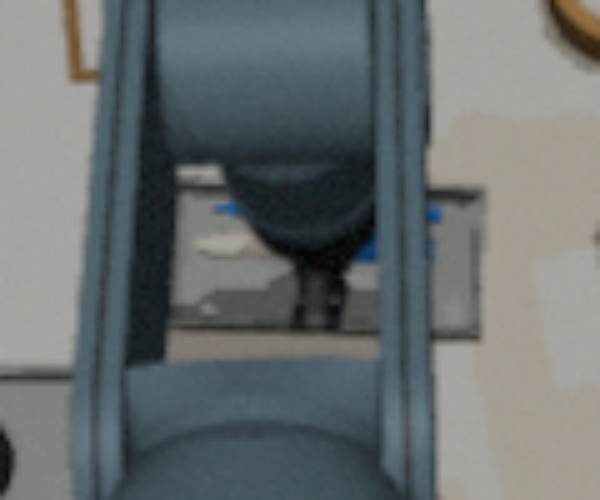

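Both views show the marker above the free half of the tray, parallel to the pen. I'll lower it.

>>> move_arm:
  motion:
    - {"x": 0.003,"y": 0,"z": 0.04,"spin": 0}
    - {"x": 0.003,"y": 0,"z": 0.065,"spin": 0}
    - {"x": 0.003,"y": 0,"z": 0.076,"spin": 0}
    - {"x": 0.003,"y": 0,"z": 0.078,"spin": 0}
    - {"x": 0.003,"y": 0,"z": 0.078,"spin": 0}

```text
clock: 5.32
eef_pos: [0.6353, 0.1314, 0.0254]
ee_rot: [179.9, -0.0, 87.3]
contact_force: [-0.3, 0.1, 0.6]
width: 0.174
```

```bash
python3 g.py 633 131 19 87.7
```

```text
shift [-0.0005 -0.0023  0.0064] spin -0.0063 rows 0.10868906636296809 0.033552126974103605 clock 5.325 F [-0.3  0.1  0.6] q [ 2. 36. 87.  0. 57.  5.]
```

>>> move_arm:
  motion:
    - {"x": 0,"y": -0.002,"z": 0.003,"spin": 0}
    - {"x": 0,"y": -0.002,"z": 0.005,"spin": 0}
    - {"x": 0,"y": -0.002,"z": 0.006,"spin": 0}
    - {"x": 0,"y": -0.002,"z": 0.006,"spin": 0}

```text
clock: 5.82
eef_pos: [0.6324, 0.1317, 0.0183]
ee_rot: [-180.0, -0.0, 87.4]
contact_force: [-0.1, -0.1, -0.5]
width: 0.173
```

>>> move_arm:
  motion:
    - {"x": 0,"y": 0,"z": 0,"spin": 0}
    - {"x": 0,"y": 0,"z": 0,"spin": 0}
    - {"x": 0,"y": 0,"z": 0,"spin": 0}
  hand: 0.028

```text
clock: 6.2
eef_pos: [0.6328, 0.1316, 0.0185]
ee_rot: [180.0, -0.0, 87.4]
contact_force: [1.3, -0.5, -0.4]
width: 0.328
```

>>> move_arm:
  motion:
    - {"x": 0,"y": 0,"z": -0.03,"spin": 0}
    - {"x": 0,"y": 0,"z": -0.08,"spin": 0}
    - {"x": 0,"y": 0,"z": -0.14,"spin": 0}
    - {"x": 0,"y": 0,"z": -0.18,"spin": 0}

```text
clock: 6.7
eef_pos: [0.633, 0.1317, 0.2016]
ee_rot: [179.8, -0.0, 87.4]
contact_force: [1.3, 0.8, -0.6]
width: 0.33
```

```bash
python3 g.py 566 -140 190 97; python3 -c "
from h import *
im=snap('side','s6');cv2.imwrite('pics/s6c.png',cv2.resize(im[140:280,230:370],None,fx=4,fy=4))"
```

```text
shift [-0.2745 -0.0545  0.0114] spin -0.1681 rows 4.4808794188314875 0.9000332364054076 clock 6.7 F [ 1.3  0.8 -0.6] q [ 2. 26. 77.  0. 77.  5.]
```

View pics/s6c.png

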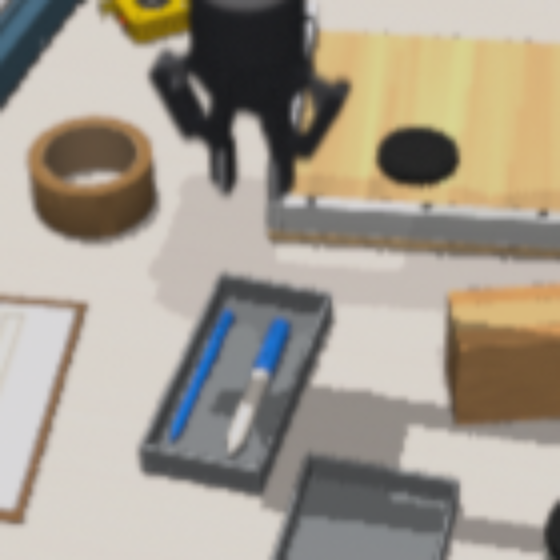

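The marker lies in the pen tray beside the pen. Next is the lid.

```bash
python3 g.py 566 -139 140 44
```

```text
shift [-0.2738 -0.0575  0.0664] spin 0.757 rows 4.600641608502689 4.053761072075713 clock 6.75 F [ 0.9 -0.   4. ] q [ 2. 26. 77.  0. 77.  5.]
```

>>> move_arm:
  motion:
    - {"x": -0.274,"y": -0.057,"z": 0.0,"spin": 0.757}
    - {"x": -0.274,"y": -0.057,"z": 0.0,"spin": 0.757}
    - {"x": -0.274,"y": -0.057,"z": 0.06,"spin": 0.757}
    - {"x": -0.274,"y": -0.057,"z": 0.06,"spin": 0.757}
    - {"x": -0.274,"y": -0.057,"z": 0.06,"spin": 0.757}
  hand: 0.0854

```text
clock: 7.38
eef_pos: [0.5613, -0.1416, 0.1371]
ee_rot: [-179.9, 0.1, 43.8]
contact_force: [0.8, -0.7, -0.2]
width: 1.0
```

```bash
python3 g.py 566 -139 90 44
```

```text
shift [0.0052 0.0014 0.0471] spin -0.004 rows 0.7587024158346091 0.021270599398113203 clock 7.375 F [ 0.8 -0.7 -0.2] q [-25.  23.  92.  -0.  65.  21.]
```

>>> move_arm:
  motion:
    - {"x": 0.004,"y": 0.001,"z": 0.04,"spin": 0}
    - {"x": 0.004,"y": 0.001,"z": 0.06,"spin": 0}
    - {"x": 0.004,"y": 0.001,"z": 0.06,"spin": 0}
    - {"x": 0.004,"y": 0.001,"z": 0.06,"spin": 0}

```text
clock: 7.88
eef_pos: [0.567, -0.1375, 0.0791]
ee_rot: [179.9, -0.0, 44.0]
contact_force: [-0.6, -0.4, 0.8]
width: 1.005
```

```bash
python3 g.py 566 -139 20 44;python3 -c "
from h import *
im=snap('side','s7');cv2.imwrite('pics/s7c.png',cv2.resize(im[110:220,270:400],None,fx=5,fy=5))
im=snap('top','t7');cv2.imwrite('pics/t7c.png',cv2.resize(im[165:275,330:450],None,fx=5,fy=5))"
```

```text
shift [-0.0018  0.0004  0.0591] spin 0.0001 rows 0.9463448430223558 0.000763421727400842 clock 7.875 F [-0.6 -0.4  0.8] q [-25.  27.  95.  -0.  58.  21.]
```

View pics/s7c.png

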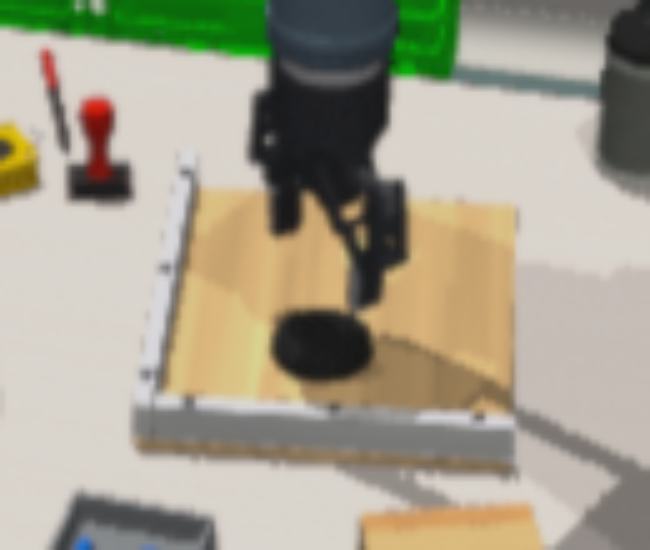

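View pics/t7c.png

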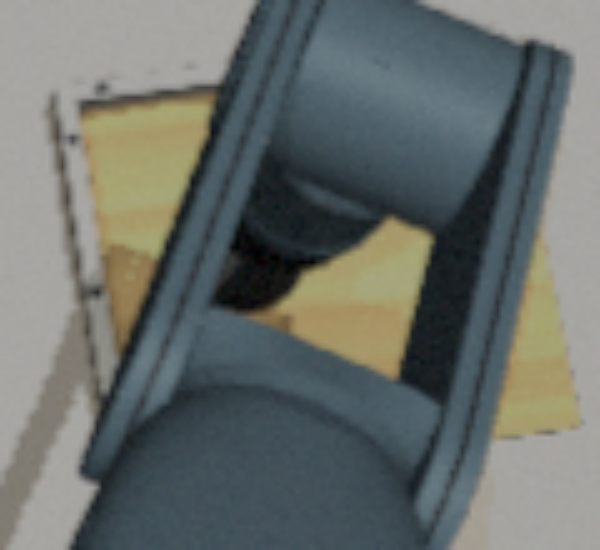

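```bash
python3 - <<'E'
from h import *
f=lambda u,v:((u+.5)/5-.5+270,(v+.5)/5-.5+110)
for z in(.075,.08): print(onz('side',*f(325,266),z))
print(onz('side',*f(284,232),.08),onz('side',*f(365,300),.08))
print(onz('side',*f(323,343),.022))
E
```

```text
[ 0.5696173  -0.15291858  0.075     ]
[ 0.56850348 -0.14638346  0.08      ]
[ 0.60165192 -0.17689309  0.08      ] [ 0.53703504 -0.11672463  0.08      ]
[ 0.56708443 -0.13946814  0.022     ]
```

>>> move_arm:
  motion:
    - {"x": -0.001,"y": 0,"z": 0.03,"spin": 0}
    - {"x": -0.001,"y": 0,"z": 0.05,"spin": 0}
    - {"x": -0.001,"y": 0,"z": 0.058,"spin": 0}
    - {"x": -0.001,"y": 0,"z": 0.059,"spin": 0}
    - {"x": -0.001,"y": 0,"z": 0.059,"spin": 0}

```text
clock: 8.6
eef_pos: [0.5665, -0.1384, 0.0203]
ee_rot: [179.9, -0.0, 44.0]
contact_force: [-0.1, 0.3, 0.4]
width: 1.0
```

```bash
python3 g.py 566 -139 18 44;python3 -c "
from h import *
im=snap('side','s8');cv2.imwrite('pics/s8c.png',cv2.resize(im[110:220,270:400],None,fx=5,fy=5))"
```

```text
shift [-0.0008  0.0001  0.0023] spin -0.0 rows 0.03876621896275362 0.00011027285868602836 clock 8.6 F [-0.1  0.3  0.4] q [-25.  31.  98.   0.  51.  21.]
```

View pics/s8c.png

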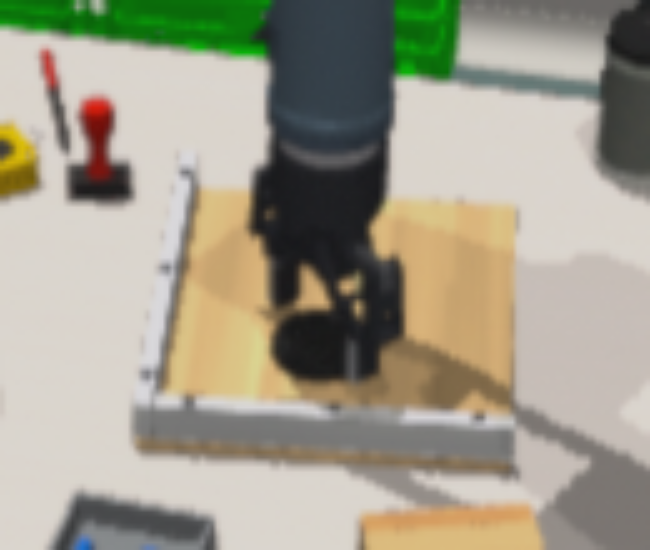

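>>> move_arm:
  motion:
    - {"x": 0,"y": 0,"z": 0.003,"spin": 0}
    - {"x": 0,"y": 0,"z": 0.003,"spin": 0}
    - {"x": 0,"y": 0,"z": 0.003,"spin": 0}
    - {"x": 0,"y": 0,"z": 0.003,"spin": 0}
    - {"x": 0,"y": 0,"z": 0.003,"spin": 0}
  hand: 0.05
  newtons: 25

```text
clock: 9.28
eef_pos: [0.5665, -0.1384, 0.017]
ee_rot: [179.9, -0.0, 44.0]
contact_force: [-0.1, -0.0, 5.6]
width: 0.792
```

>>> move_arm:
  motion:
    - {"x": 0,"y": 0,"z": -0.01,"spin": 0}
    - {"x": 0,"y": 0,"z": -0.04,"spin": 0}
    - {"x": 0,"y": 0,"z": -0.09,"spin": 0}
    - {"x": 0,"y": 0,"z": -0.12,"spin": 0}
    - {"x": 0,"y": 0,"z": -0.12,"spin": 0}

```text
clock: 9.9
eef_pos: [0.5671, -0.1387, 0.1393]
ee_rot: [179.7, -0.1, 44.0]
contact_force: [-0.5, 0.3, -0.7]
width: 0.789
```

```bash
python3 g.py 524 262 140 44;python3 -c "
from h import *
im=snap('side','s9');cv2.imwrite('pics/s9c.png',cv2.resize(im[90:210,270:400],None,fx=4,fy=4))"
```

```text
shift [ 0.2473 -0.3182 -0.0018] spin -0.0 rows 6.447769638783788 0.00010303941260466434 clock 9.9 F [-0.5  0.3 -0.7] q [-25.  23.  91.   0.  65.  21.]
```

View pics/s9c.png

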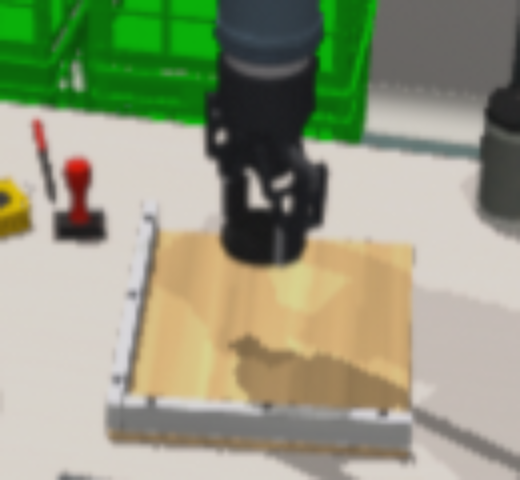

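>>> move_arm:
  motion:
    - {"x": 0.247,"y": -0.318,"z": 0,"spin": 0}
    - {"x": 0.247,"y": -0.318,"z": 0,"spin": 0}
    - {"x": 0.247,"y": -0.318,"z": 0,"spin": 0}
    - {"x": 0.247,"y": -0.318,"z": 0,"spin": 0}
    - {"x": 0.247,"y": -0.318,"z": 0,"spin": 0}

```text
clock: 10.58
eef_pos: [0.5305, 0.1743, 0.1345]
ee_rot: [-179.9, 0.2, 44.0]
contact_force: [1.4, 0.1, 0.0]
width: 0.791
```

```bash
python3 g.py 524 262 80 44
```

```text
shift [ 0.0564 -0.0675  0.0545] spin -0.0005 rows 1.6552169245238382 0.002599717297418091 clock 10.575 F [1.4 0.1 0. ] q [ 7. 21. 95. -0. 64. 53.]
```

>>> move_arm:
  motion:
    - {"x": 0.056,"y": -0.067,"z": 0.02,"spin": 0}
    - {"x": 0.056,"y": -0.067,"z": 0.054,"spin": 0}
    - {"x": 0.056,"y": -0.067,"z": 0.054,"spin": 0}
    - {"x": 0.056,"y": -0.067,"z": 0.054,"spin": 0}
    - {"x": 0.056,"y": -0.067,"z": 0.054,"spin": 0}

```text
clock: 11.2
eef_pos: [0.527, 0.2586, 0.0833]
ee_rot: [179.9, -0.1, 43.9]
contact_force: [-0.4, -0.3, -0.2]
width: 0.793
```

```bash
python3 g.py 524 262 13 44;python3 -c "
from h import *
im=snap('side','s10');cv2.imwrite('pics/s10c.png',cv2.resize(im[200:330,250:400],None,fx=4,fy=4))
im=snap('top','t10');cv2.imwrite('pics/t10c.png',cv2.resize(im[165:310,185:325],None,fx=4,fy=4))"
```

```text
shift [ 0.0001 -0.0046  0.0703] spin -0.0018 rows 1.126683870944974 0.00949270921406874 clock 11.2 F [-0.4 -0.3 -0.2] q [15. 27. 94. -0. 59. 61.]
```

View pics/s10c.png

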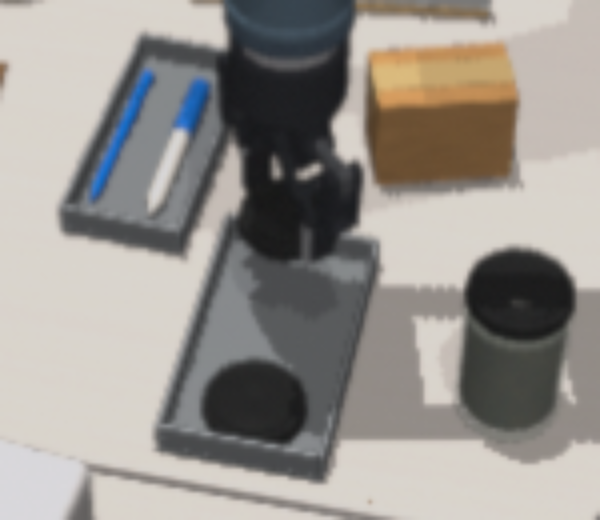

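View pics/t10c.png

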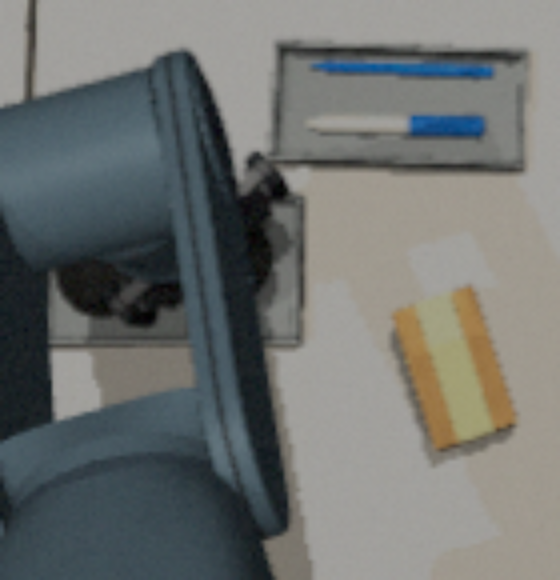

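>>> move_arm:
  motion:
    - {"x": 0.0,"y": -0.004,"z": 0.03,"spin": 0}
    - {"x": 0.0,"y": -0.004,"z": 0.05,"spin": 0}
    - {"x": 0.0,"y": -0.004,"z": 0.06,"spin": 0}
    - {"x": 0.0,"y": -0.004,"z": 0.063,"spin": 0}
    - {"x": 0.0,"y": -0.004,"z": 0.063,"spin": 0}

```text
clock: 11.92
eef_pos: [0.5238, 0.2625, 0.02]
ee_rot: [180.0, -0.1, 44.0]
contact_force: [0.3, 0.4, -0.5]
width: 0.795
```

```bash
python3 g.py 524 262 13 44;python3 -c "
from h import *
im=snap('side','s11');cv2.imwrite('pics/s11c.png',cv2.resize(im[200:330,250:400],None,fx=4,fy=4))"
```

```text
shift [-0.0002  0.0005  0.007 ] spin -0.0004 rows 0.11166038861759359 0.002325339537301006 clock 11.925 F [ 0.3  0.4 -0.5] q [16. 32. 97.  0. 51. 62.]
```

View pics/s11c.png

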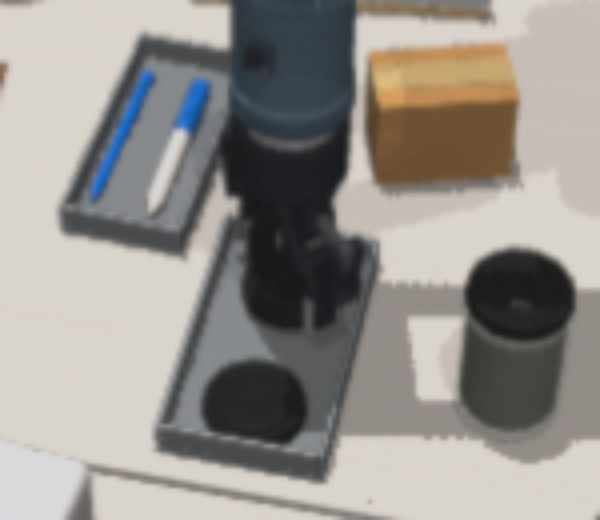

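The lid is inside the tray and clear of the walls, so I'll lower it and release.

>>> move_arm:
  motion:
    - {"x": 0,"y": 0,"z": 0.004,"spin": 0}
    - {"x": 0,"y": 0,"z": 0.007,"spin": 0}
    - {"x": 0,"y": 0,"z": 0.007,"spin": 0}
    - {"x": 0,"y": 0,"z": 0.007,"spin": 0}

```text
clock: 12.48
eef_pos: [0.5232, 0.2626, 0.0123]
ee_rot: [-180.0, 0.0, 44.0]
contact_force: [-0.3, -0.1, -0.6]
width: 0.789
```

>>> move_arm:
  motion:
    - {"x": 0,"y": 0,"z": 0,"spin": 0}
    - {"x": 0,"y": 0,"z": 0,"spin": 0}
    - {"x": 0,"y": 0,"z": 0,"spin": 0}
  hand: 0.076

```text
clock: 12.85
eef_pos: [0.5233, 0.2626, 0.0124]
ee_rot: [180.0, -0.0, 44.0]
contact_force: [0.8, -1.0, -1.3]
width: 0.891
```

>>> move_arm:
  motion:
    - {"x": 0,"y": 0,"z": -0.02,"spin": 0}
    - {"x": 0,"y": 0,"z": -0.06,"spin": 0}
    - {"x": 0,"y": 0,"z": -0.12,"spin": 0}
    - {"x": 0,"y": 0,"z": -0.18,"spin": 0}
    - {"x": 0,"y": 0,"z": -0.18,"spin": 0}

```text
clock: 13.48
eef_pos: [0.5264, 0.2636, 0.1985]
ee_rot: [179.7, -0.6, 44.0]
contact_force: [-0.2, 0.9, -0.7]
width: 0.891
```

```bash
python3 g.py 446 95 180 17.6;python3 -c "
from h import *
im=snap('side','s12');cv2.imwrite('pics/s12c.png',cv2.resize(im[200:330,250:400],None,fx=4,fy=4))"
```

```text
shift [-0.1751  0.0653  0.017 ] spin 0.4608 rows 3.003002041720303 2.4676003111988574 clock 13.475 F [-0.2  0.9 -0.7] q [16. 20. 87.  0. 72. 62.]
```

View pics/s12c.png

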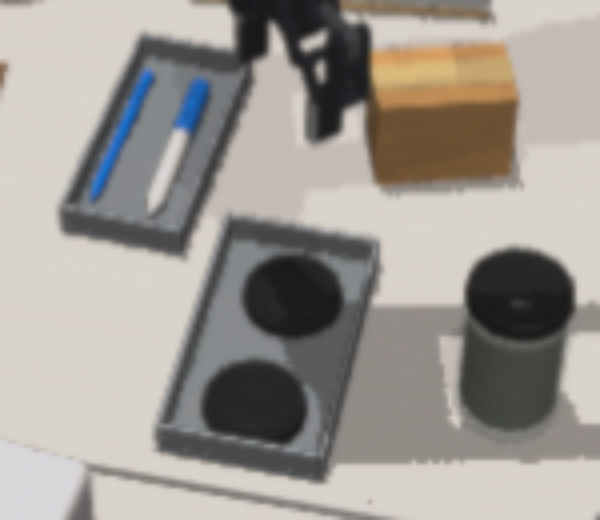

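Both trays are done: the lid sits flat beside the fixed one. Now the carton.

>>> move_arm:
  motion:
    - {"x": -0.175,"y": 0.065,"z": 0.017,"spin": 0.461}
    - {"x": -0.175,"y": 0.065,"z": 0.017,"spin": 0.461}
    - {"x": -0.175,"y": 0.065,"z": 0.017,"spin": 0.461}
    - {"x": -0.175,"y": 0.065,"z": 0.017,"spin": 0.461}
    - {"x": -0.175,"y": 0.065,"z": 0.017,"spin": 0.461}
  hand: 0.0854

```text
clock: 14.15
eef_pos: [0.4423, 0.0942, 0.1746]
ee_rot: [-180.0, 0.1, 17.5]
contact_force: [0.2, 0.4, 0.7]
width: 0.997
```

```bash
python3 g.py 447.5 95.5 120 17.5
```

```text
shift [0.0054 0.0004 0.0546] spin 0.0005 rows 0.8777277719975515 0.002419244872720424 clock 14.15 F [0.2 0.4 0.7] q [ -2.   8. 106.   0.  65.  70.]
```

>>> move_arm:
  motion:
    - {"x": 0.004,"y": 0,"z": 0.03,"spin": 0}
    - {"x": 0.004,"y": 0,"z": 0.055,"spin": 0}
    - {"x": 0.004,"y": 0,"z": 0.055,"spin": 0}
    - {"x": 0.004,"y": 0,"z": 0.055,"spin": 0}

```text
clock: 14.65
eef_pos: [0.447, 0.0963, 0.1207]
ee_rot: [180.0, -0.0, 17.7]
contact_force: [0.2, 0.9, 0.8]
width: 1.002
```

```bash
python3 g.py 447.5 95.5 46 17.5;python3 -c "
from h import *
im=snap('side','s13');cv2.imwrite('pics/s13c.png',cv2.resize(im[160:270,300:430],None,fx=5,fy=5))
im=snap('top','t13');cv2.imwrite('pics/t13c.png',cv2.resize(im[190:310,225:365],None,fx=4,fy=4))"
```

```text
shift [0.0002 0.0009 0.0747] spin 0.003 rows 1.1960400827501705 0.016031308478149948 clock 14.65 F [0.2 0.9 0.8] q [ -2.  13. 110.   0.  58.  70.]
```

View pics/s13c.png

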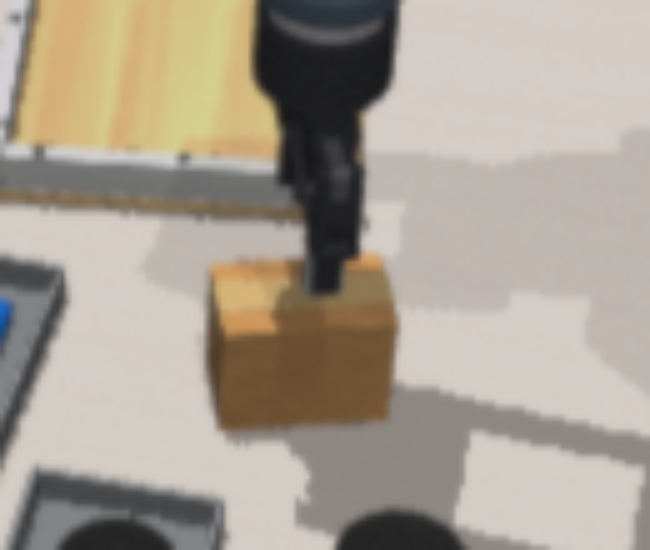

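View pics/t13c.png

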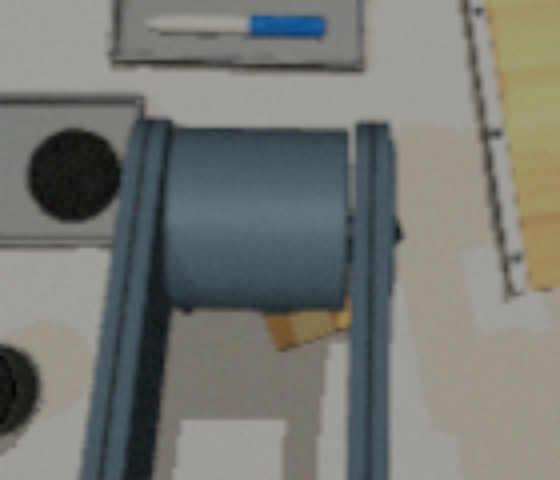

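>>> move_arm:
  motion:
    - {"x": 0,"y": 0.001,"z": 0.025,"spin": 0}
    - {"x": 0,"y": 0.001,"z": 0.05,"spin": 0}
    - {"x": 0,"y": 0.001,"z": 0.07,"spin": 0}
    - {"x": 0,"y": 0.001,"z": 0.074,"spin": 0}
    - {"x": 0,"y": 0.001,"z": 0.074,"spin": 0}

```text
clock: 15.38
eef_pos: [0.4472, 0.0946, 0.047]
ee_rot: [180.0, -0.1, 17.6]
contact_force: [-0.2, 0.2, -0.4]
width: 1.002
```

```bash
python3 g.py 447.5 95.5 46 17.5;python3 -c "
from h import *
im=snap('side','s14');cv2.imwrite('pics/s14c.png',cv2.resize(im[160:270,300:430],None,fx=5,fy=5))"
```

```text
shift [ 0.0006 -0.0008  0.001 ] spin 0.0015 rows 0.022475794195387006 0.00786678219138683 clock 15.375 F [-0.2  0.2 -0.4] q [ -2.  19. 114.   0.  47.  70.]
```

View pics/s14c.png

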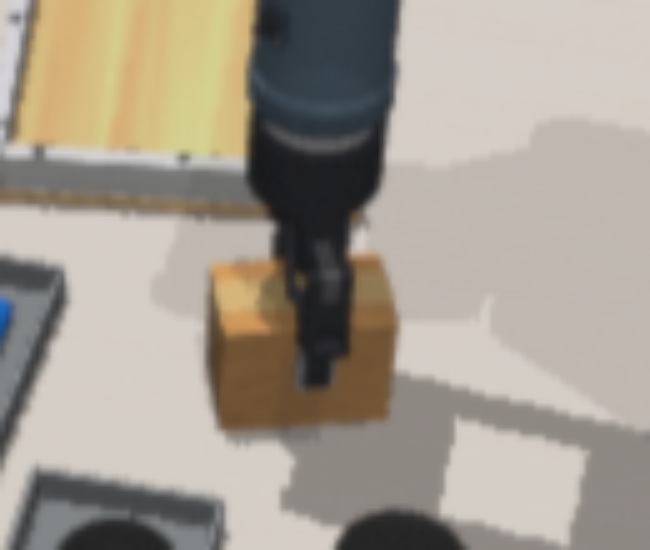

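>>> move_arm:
  motion:
    - {"x": 0,"y": 0,"z": 0,"spin": 0}
    - {"x": 0,"y": 0,"z": 0,"spin": 0}
    - {"x": 0,"y": 0,"z": 0,"spin": 0}
    - {"x": 0,"y": 0,"z": 0,"spin": 0}
    - {"x": 0,"y": 0,"z": 0,"spin": 0}
  hand: 0.03
  newtons: 80

```text
clock: 16.05
eef_pos: [0.4474, 0.0946, 0.0474]
ee_rot: [180.0, -0.1, 17.6]
contact_force: [-0.5, 0.3, 6.2]
width: 0.696
```

```bash
python3 g.py 447.5 95.5 46 17.5;python3 -c "
from h import *
im=snap('side','s15');cv2.imwrite('pics/s15c.png',cv2.resize(im[160:270,300:430],None,fx=5,fy=5))
f=lambda u,v:((u+.5)/5-.5+300,(v+.5)/5-.5+160)
"
```

```text
shift [ 0.0004 -0.0008  0.0014] spin 0.0013 rows 0.026061968048339976 0.006781294171073526 clock 16.05 F [-0.5  0.3  6.2] q [ -2.  19. 114.   0.  47.  70.]
```

View pics/s15c.png

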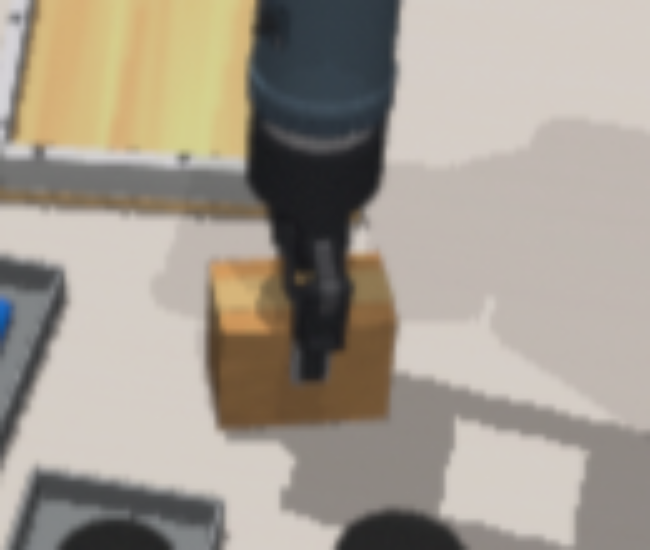

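>>> move_arm:
  motion:
    - {"x": 0,"y": 0,"z": -0.02,"spin": 0}
    - {"x": 0,"y": 0,"z": -0.05,"spin": 0}
    - {"x": 0,"y": 0,"z": -0.1,"spin": 0}
    - {"x": 0,"y": 0,"z": -0.1,"spin": 0}
    - {"x": 0,"y": 0,"z": -0.1,"spin": 0}

```text
clock: 16.73
eef_pos: [0.4459, 0.0945, 0.1458]
ee_rot: [-180.0, 0.0, 17.6]
contact_force: [-0.2, -0.0, -4.1]
width: 0.692
```

```bash
python3 g.py 600 -92 147 6.8;python3 -c "
from h import *
im=snap('side','s16');cv2.imwrite('pics/s16c.png',cv2.resize(im[120:270,300:430],None,fx=4,fy=4))
"
```

```text
shift [ 0.0906  0.2244 -0.0013] spin 0.1881 rows 3.8718192656133907 1.0073376210803187 clock 16.725 F [-0.2 -0.  -4.1] q [ -2.  11. 108.   0.  61.  70.]
```

View pics/s16c.png

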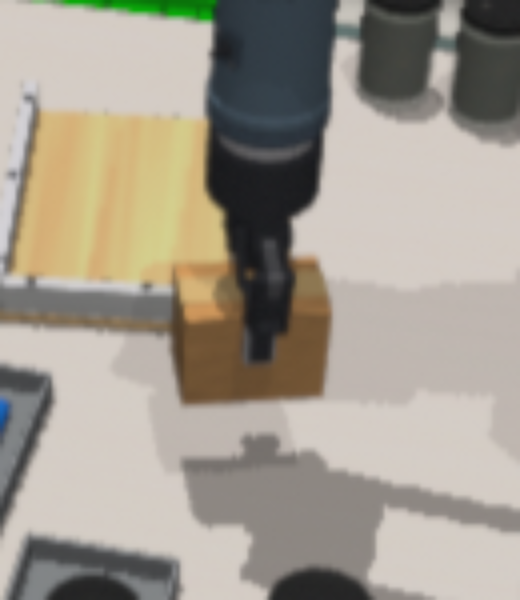

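The carton hangs level, weighing about 4 N. Next I'll move it over the jig.

>>> move_arm:
  motion:
    - {"x": 0.091,"y": 0.224,"z": 0,"spin": 0.188}
    - {"x": 0.091,"y": 0.224,"z": 0,"spin": 0.188}
    - {"x": 0.091,"y": 0.224,"z": 0,"spin": 0.188}
    - {"x": 0.091,"y": 0.224,"z": 0,"spin": 0.188}
    - {"x": 0.091,"y": 0.224,"z": 0,"spin": 0.188}

```text
clock: 17.4
eef_pos: [0.6022, -0.0951, 0.1435]
ee_rot: [-180.0, 0.1, 6.6]
contact_force: [-0.3, 0.3, -3.9]
width: 0.689
```

>>> move_arm:
  motion:
    - {"x": 0,"y": 0,"z": 0,"spin": 0}
    - {"x": 0,"y": 0,"z": 0,"spin": 0}

```text
clock: 17.65
eef_pos: [0.5997, -0.0902, 0.1453]
ee_rot: [-179.9, 0.1, 6.9]
contact_force: [-0.0, -0.3, -1.9]
width: 0.694
```

```bash
python3 g.py 600 -92 64 6.8;python3 -c "
from h import *
im=snap('side','s17');cv2.imwrite('pics/s17c.png',cv2.resize(im[110:230,270:400],None,fx=5,fy=5))
im=snap('top','t17');cv2.imwrite('pics/t17c.png',cv2.resize(im[165:275,330:450],None,fx=5,fy=5))
"
```

```text
shift [0.0003 0.0019 0.0813] spin 0.0011 rows 1.3011129644870278 0.005672757615538439 clock 17.65 F [-0.  -0.3 -1.9] q [-19.  25.  87.   0.  68.  64.]
```

View pics/s17c.png

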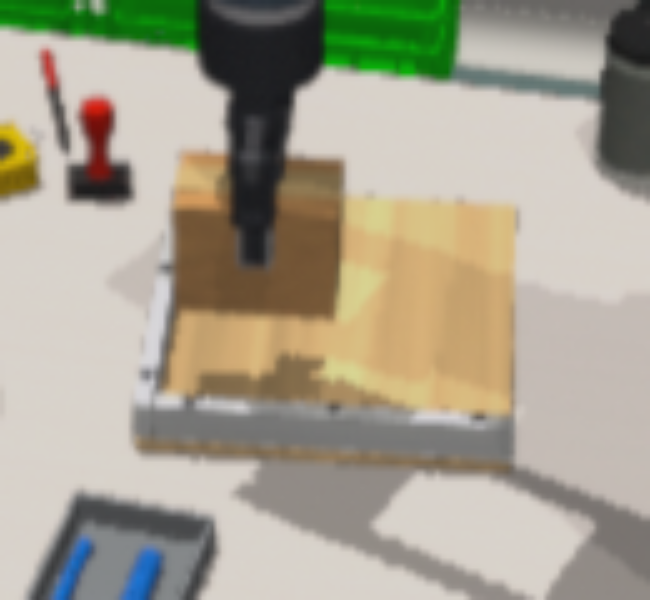

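View pics/t17c.png

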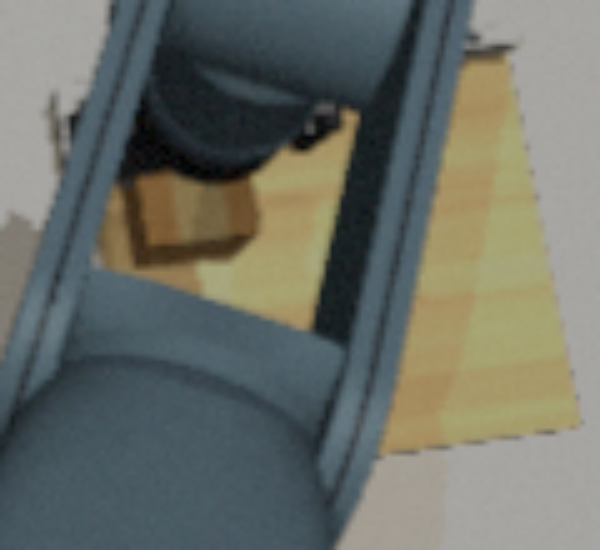

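```bash
python3 - <<'E'
from h import *
f=lambda u,v:((u+.5)/5-.5+270,(v+.5)/5-.5+110)
a=onz('side',*f(177,310),.098);b=onz('side',*f(334,317),.098);print(a,b,a-b)
c=np.array([.6568,-.043]);R=Rotation.from_euler('z',6.8,degrees=True).as_matrix()[:2,:2]
for q in(a,b):print((R.T@(q[:2]-c))*1e3)
E
```

```text
[ 0.64572411 -0.05868468  0.098     ] [ 0.54932557 -0.07271234  0.098     ] [ 9.63985420e-02  1.40276596e-02 -2.22044605e-16]
[-12.85510445 -14.26292089]
[-110.23646228  -16.77793315]
```

>>> move_arm:
  motion:
    - {"x": 0,"y": 0.002,"z": 0.03,"spin": 0}
    - {"x": 0,"y": 0.002,"z": 0.055,"spin": 0}
    - {"x": 0,"y": 0.002,"z": 0.07,"spin": 0}
    - {"x": 0,"y": 0.002,"z": 0.075,"spin": 0}
    - {"x": 0,"y": 0.002,"z": 0.075,"spin": 0}

```text
clock: 18.38
eef_pos: [0.6015, -0.0934, 0.0717]
ee_rot: [180.0, -0.0, 6.8]
contact_force: [-0.3, -0.3, -2.7]
width: 0.695
```

```bash
python3 g.py 600 -92 60 6.8;python3 -c "
from h import *
im=snap('side','s18');cv2.imwrite('pics/s18c.png',cv2.resize(im[110:230,270:400],None,fx=5,fy=5))
im=snap('top','t18');cv2.imwrite('pics/t18c.png',cv2.resize(im[165:275,330:450],None,fx=5,fy=5))
"
```

```text
shift [-0.0013 -0.0016  0.0117] spin 0.0004 rows 0.19013119377135887 0.002267520739004578 clock 18.375 F [-0.3 -0.3 -2.7] q [-19.  30.  91.   0.  59.  64.]
```

View pics/s18c.png

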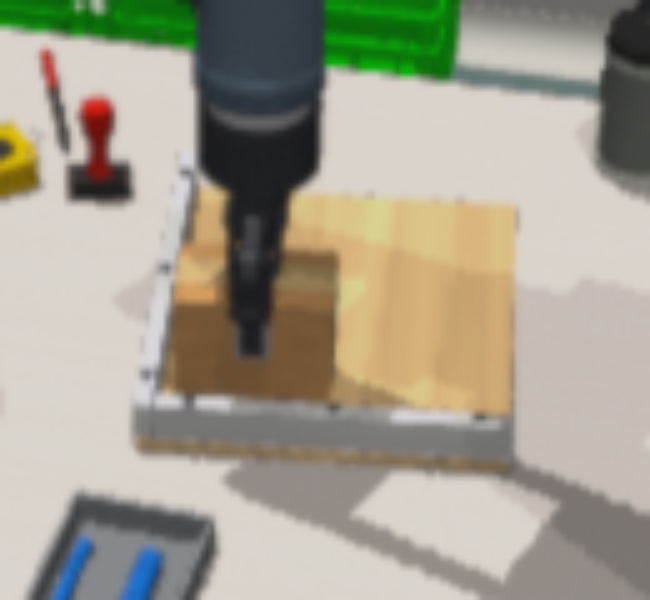

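View pics/t18c.png

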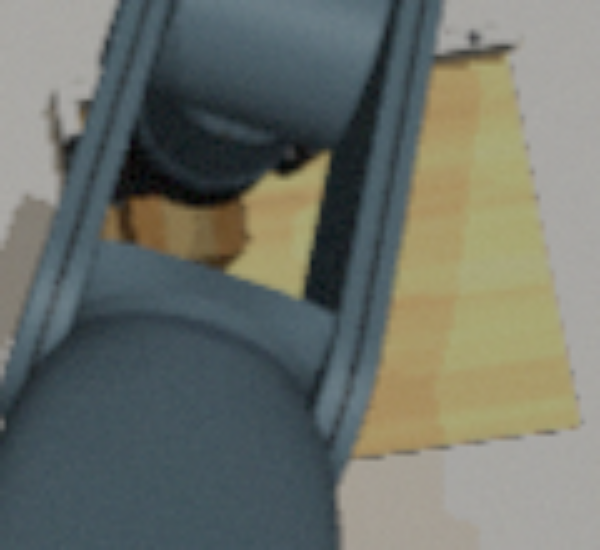

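>>> move_arm:
  motion:
    - {"x": 0,"y": 0,"z": 0.006,"spin": 0}
    - {"x": 0,"y": 0,"z": 0.011,"spin": 0}
    - {"x": 0.003,"y": 0,"z": 0.011,"spin": 0}
    - {"x": 0.005,"y": 0,"z": 0.011,"spin": 0}
    - {"x": 0.006,"y": 0,"z": 0.011,"spin": 0}

```text
clock: 19.1
eef_pos: [0.6076, -0.0929, 0.0604]
ee_rot: [180.0, -0.0, 6.8]
contact_force: [-0.9, -1.0, -2.8]
width: 0.692
```

>>> move_arm:
  motion:
    - {"x": 0,"y": 0,"z": 0,"spin": 0}
    - {"x": 0,"y": 0,"z": 0,"spin": 0}

```text
clock: 19.35
eef_pos: [0.6072, -0.0928, 0.0604]
ee_rot: [180.0, -0.0, 6.8]
contact_force: [0.1, 0.1, -2.9]
width: 0.692
```

>>> move_arm:
  motion:
    - {"x": 0.001,"y": 0,"z": 0,"spin": 0}
    - {"x": 0.002,"y": 0,"z": 0,"spin": 0}
    - {"x": 0.003,"y": 0,"z": 0,"spin": 0}
    - {"x": 0.003,"y": 0,"z": 0,"spin": 0}

```text
clock: 19.85
eef_pos: [0.6103, -0.0924, 0.0603]
ee_rot: [-180.0, -0.0, 6.8]
contact_force: [-0.2, 0.1, -2.9]
width: 0.691
```

>>> move_arm:
  motion:
    - {"x": 0.001,"y": 0,"z": 0,"spin": 0}
    - {"x": 0.002,"y": 0,"z": 0,"spin": 0}
    - {"x": 0.002,"y": 0,"z": 0,"spin": 0}
    - {"x": 0.002,"y": 0,"z": 0,"spin": 0}

```text
clock: 20.35
eef_pos: [0.6122, -0.0922, 0.0603]
ee_rot: [-180.0, -0.0, 6.8]
contact_force: [0.2, 0.6, -3.2]
width: 0.693
```

>>> move_arm:
  motion:
    - {"x": 0.001,"y": 0,"z": 0,"spin": 0}
    - {"x": 0.001,"y": 0,"z": 0,"spin": 0}
    - {"x": 0.001,"y": 0,"z": 0,"spin": 0}

```text
clock: 20.72
eef_pos: [0.6123, -0.0922, 0.0601]
ee_rot: [-180.0, 0.1, 6.8]
contact_force: [-5.3, -0.9, 0.1]
width: 0.694
```

>>> move_arm:
  motion:
    - {"x": 0.001,"y": 0,"z": 0,"spin": 0}
    - {"x": 0.001,"y": 0,"z": 0,"spin": 0}
    - {"x": 0.001,"y": 0,"z": 0,"spin": 0}

```text
clock: 21.1
eef_pos: [0.6124, -0.0921, 0.06]
ee_rot: [-180.0, 0.2, 6.8]
contact_force: [-7.8, -1.7, 0.1]
width: 0.694
```

>>> move_arm:
  motion:
    - {"x": 0.001,"y": 0,"z": 0,"spin": 0}
    - {"x": 0.001,"y": 0,"z": 0,"spin": 0}
    - {"x": 0.001,"y": 0,"z": 0,"spin": 0}

```text
clock: 21.48
eef_pos: [0.6125, -0.092, 0.0599]
ee_rot: [-180.0, 0.3, 6.8]
contact_force: [-9.6, -3.3, 1.4]
width: 0.697
```

>>> move_arm:
  motion:
    - {"x": -0.004,"y": 0,"z": 0,"spin": 0}
    - {"x": -0.004,"y": -0.002,"z": 0,"spin": 0}
    - {"x": -0.004,"y": -0.006,"z": 0,"spin": 0}
    - {"x": -0.004,"y": -0.008,"z": 0,"spin": 0}
    - {"x": -0.004,"y": -0.008,"z": 0,"spin": 0}

```text
clock: 22.1
eef_pos: [0.6104, -0.084, 0.0603]
ee_rot: [-180.0, -0.0, 6.8]
contact_force: [0.5, -0.5, -3.3]
width: 0.69
```

>>> move_arm:
  motion:
    - {"x": 0,"y": -0.001,"z": 0,"spin": 0}
    - {"x": 0,"y": -0.002,"z": 0,"spin": 0}
    - {"x": 0,"y": -0.003,"z": 0,"spin": 0}
    - {"x": 0,"y": -0.003,"z": 0,"spin": 0}

```text
clock: 22.6
eef_pos: [0.6098, -0.0814, 0.0603]
ee_rot: [-180.0, 0.0, 6.8]
contact_force: [-0.4, 0.3, -3.3]
width: 0.694
```

>>> move_arm:
  motion:
    - {"x": 0,"y": -0.001,"z": 0,"spin": 0}
    - {"x": 0,"y": -0.001,"z": 0,"spin": 0}
    - {"x": 0,"y": -0.001,"z": 0,"spin": 0}

```text
clock: 22.98
eef_pos: [0.6097, -0.0804, 0.0603]
ee_rot: [-180.0, 0.0, 6.8]
contact_force: [0.3, 0.9, -2.8]
width: 0.693
```

>>> move_arm:
  motion:
    - {"x": 0,"y": -0.001,"z": 0,"spin": 0}
    - {"x": 0,"y": -0.001,"z": 0,"spin": 0}
    - {"x": 0,"y": -0.001,"z": 0,"spin": 0}

```text
clock: 23.35
eef_pos: [0.6096, -0.0794, 0.0603]
ee_rot: [-180.0, 0.0, 6.8]
contact_force: [-0.2, -0.2, -3.0]
width: 0.691
```

>>> move_arm:
  motion:
    - {"x": 0,"y": -0.001,"z": 0,"spin": 0}
    - {"x": 0,"y": -0.001,"z": 0,"spin": 0}
    - {"x": 0,"y": -0.001,"z": 0,"spin": 0}

```text
clock: 23.72
eef_pos: [0.6095, -0.0787, 0.0603]
ee_rot: [180.0, -0.0, 6.8]
contact_force: [0.1, -1.6, -3.1]
width: 0.689
```

>>> move_arm:
  motion:
    - {"x": 0,"y": -0.001,"z": 0,"spin": 0}
    - {"x": 0,"y": -0.001,"z": 0,"spin": 0}
    - {"x": 0,"y": -0.001,"z": 0,"spin": 0}

```text
clock: 24.1
eef_pos: [0.6096, -0.0786, 0.0604]
ee_rot: [179.9, -0.0, 6.8]
contact_force: [0.9, -5.7, -4.0]
width: 0.696
```

>>> move_arm:
  motion:
    - {"x": 0,"y": 0.002,"z": 0,"spin": 0}
    - {"x": 0.0005,"y": 0.002,"z": 0.001,"spin": 0}
    - {"x": 0.0005,"y": 0.002,"z": 0.002,"spin": 0}
    - {"x": 0.0005,"y": 0.002,"z": 0.003,"spin": 0}
    - {"x": 0.0005,"y": 0.002,"z": 0.003,"spin": 0}

```text
clock: 24.72
eef_pos: [0.6101, -0.0791, 0.0575]
ee_rot: [-180.0, -0.0, 6.8]
contact_force: [-1.3, 0.2, -0.4]
width: 0.692
```

>>> move_arm:
  motion:
    - {"x": 0,"y": 0,"z": 0.0005,"spin": 0}
    - {"x": 0,"y": 0,"z": 0.0005,"spin": 0}

```text
clock: 24.98
eef_pos: [0.6101, -0.0791, 0.0574]
ee_rot: [-180.0, -0.0, 6.8]
contact_force: [-3.9, 1.8, 5.2]
width: 0.692
```

>>> move_arm:
  motion:
    - {"x": 0.0005,"y": -0.0005,"z": 0,"spin": 0}
    - {"x": 0.001,"y": -0.001,"z": 0,"spin": 0}
    - {"x": 0.001,"y": -0.001,"z": 0,"spin": 0}

```text
clock: 25.35
eef_pos: [0.6106, -0.0789, 0.0575]
ee_rot: [179.9, 0.0, 6.8]
contact_force: [-5.5, -1.8, 6.2]
width: 0.691
```

>>> move_arm:
  motion:
    - {"x": 0.0005,"y": -0.0005,"z": 0,"spin": 0}
    - {"x": 0.001,"y": -0.001,"z": 0,"spin": 0}
    - {"x": 0.001,"y": -0.001,"z": 0,"spin": 0}

```text
clock: 25.72
eef_pos: [0.6106, -0.0789, 0.0576]
ee_rot: [179.9, 0.1, 6.8]
contact_force: [-8.3, -5.0, 7.0]
width: 0.694
```

>>> move_arm:
  motion:
    - {"x": -0.0015,"y": 0,"z": -0.0005,"spin": 0}
    - {"x": -0.003,"y": 0,"z": -0.0005,"spin": 0}
    - {"x": -0.003,"y": 0,"z": -0.0005,"spin": 0}

```text
clock: 26.1
eef_pos: [0.6101, -0.0786, 0.0576]
ee_rot: [179.9, -0.1, 6.8]
contact_force: [2.0, -4.7, -2.3]
width: 0.695
```

>>> move_arm:
  motion:
    - {"x": 0,"y": -0.001,"z": 0,"spin": 0}
    - {"x": 0,"y": -0.001,"z": 0,"spin": 0}
    - {"x": 0,"y": -0.001,"z": 0,"spin": 0}

```text
clock: 26.48
eef_pos: [0.6102, -0.0785, 0.0576]
ee_rot: [179.8, -0.1, 6.8]
contact_force: [2.8, -7.9, -2.3]
width: 0.689
```

>>> move_arm:
  motion:
    - {"x": 0.001,"y": 0.0018,"z": 0,"spin": 0}
    - {"x": 0.002,"y": 0.0018,"z": 0,"spin": 0}
    - {"x": 0.003,"y": 0.0018,"z": 0,"spin": 0}
    - {"x": 0.003,"y": 0.0018,"z": 0,"spin": 0}

```text
clock: 26.98
eef_pos: [0.6106, -0.0785, 0.0576]
ee_rot: [180.0, 0.2, 6.8]
contact_force: [-5.8, -5.7, 5.6]
width: 0.692
```

>>> move_arm:
  motion:
    - {"x": 0.001,"y": 0,"z": 0,"spin": 0}
    - {"x": 0.002,"y": 0,"z": 0,"spin": 0}
    - {"x": 0.002,"y": 0,"z": 0,"spin": 0}

```text
clock: 27.35
eef_pos: [0.6107, -0.0785, 0.0577]
ee_rot: [180.0, 0.4, 6.9]
contact_force: [-12.2, -7.5, 10.0]
width: 0.694
```

>>> move_arm:
  motion:
    - {"x": 0,"y": -0.001,"z": 0.0005,"spin": 0}
    - {"x": 0,"y": -0.002,"z": 0.0005,"spin": 0}
    - {"x": 0,"y": -0.003,"z": 0.0005,"spin": 0}
    - {"x": 0,"y": -0.003,"z": 0.0005,"spin": 0}

```text
clock: 27.85
eef_pos: [0.6107, -0.0783, 0.0578]
ee_rot: [179.7, 0.3, 6.9]
contact_force: [-13.6, -16.6, 11.4]
width: 0.692
```

```bash
python3 -c "
from h import *
s=read_state();print(s['eef_pos'],s['ee_rot'],s['contact_force'],s['moment'])
im=snap('side','s19');cv2.imwrite('pics/s19c.png',cv2.resize(im[130:220,285:385],None,fx=6,fy=6,interpolation=cv2.INTER_CUBIC))
im=snap('top','t19');cv2.imwrite('pics/t19c.png',cv2.resize(im[165:275,330:450],None,fx=5,fy=5,interpolation=cv2.INTER_CUBIC))
"
```

```text
[ 0.61074208 -0.07832176  0.05775279] [179.73712198   0.34859683   6.87784696] [-13.5927073  -16.64435204  11.35702198] [-2.39222712  1.87523336  0.38391115]
```

View pics/s19c.png

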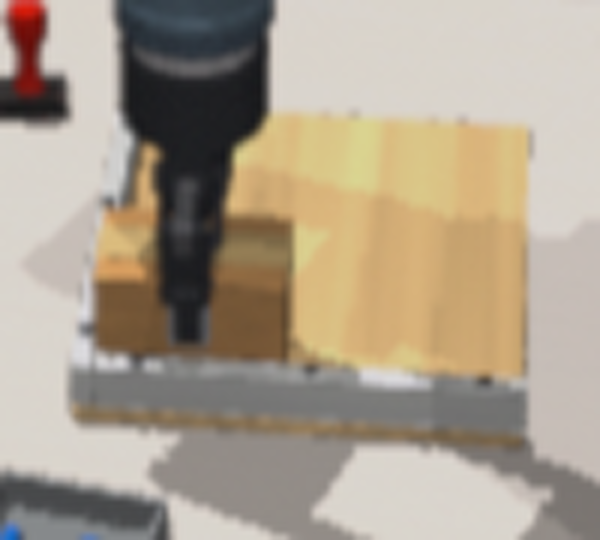

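View pics/t19c.png

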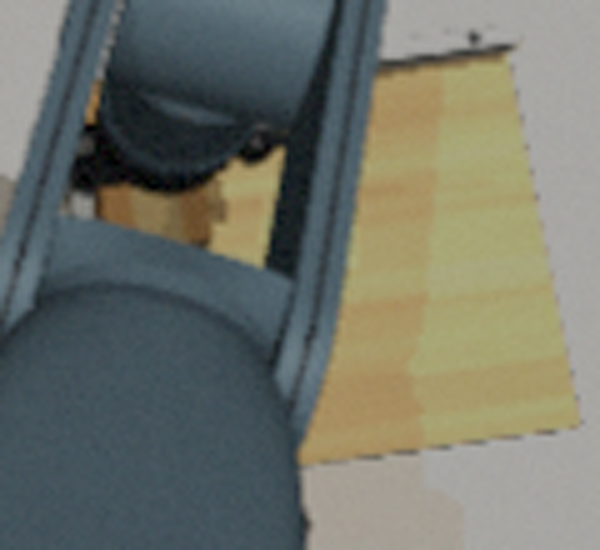

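```bash
python3 - <<'E'
from h import *
R=Rotation.from_euler('z',6.8,degrees=True).as_matrix(); c=np.array([.6568,-.043,.01])
for q in((-50,0,30),(-50,12,30),(-50,8,38),(-50,8,34),(0,0,30),(-100,0,80),(-100,-60,80),(0,-60,80),(0,0,80)):
    u=proj('side',c+R@np.array(q)/1e3); print(q,np.round((u-[285,130]+.5)*6-.5))
E
```

```text
(-50, 0, 30) [191. 360.]
(-50, 12, 30) [189. 375.]
(-50, 8, 38) [190. 358.]
(-50, 8, 34) [190. 364.]
(0, 0, 30) [ 97. 354.]
(-100, 0, 80) [288. 292.]
(-100, -60, 80) [297. 221.]
(0, -60, 80) [108. 210.]
(0, 0, 80) [ 95. 280.]
```

>>> move_arm:
  motion:
    - {"x": 0,"y": 0,"z": 0.0005,"spin": 0}
    - {"x": 0,"y": 0,"z": 0.001,"spin": 0}
    - {"x": 0,"y": 0,"z": 0.001,"spin": 0}
    - {"x": 0,"y": 0,"z": 0.001,"spin": 0}

```text
clock: 28.45
eef_pos: [0.6107, -0.0783, 0.0577]
ee_rot: [179.7, 0.3, 6.9]
contact_force: [-16.3, -14.7, 17.8]
width: 0.693
```

>>> move_arm:
  motion:
    - {"x": 0,"y": -0.001,"z": 0,"spin": 0}
    - {"x": 0,"y": -0.0015,"z": 0,"spin": 0}
    - {"x": 0,"y": -0.0015,"z": 0,"spin": 0}
    - {"x": 0,"y": -0.0015,"z": 0,"spin": 0}

```text
clock: 28.95
eef_pos: [0.6108, -0.0782, 0.0578]
ee_rot: [179.6, 0.3, 6.9]
contact_force: [-15.7, -19.9, 17.6]
width: 0.696
```

>>> move_arm:
  motion:
    - {"x": 0,"y": 0,"z": 0,"spin": 0}
    - {"x": 0,"y": 0,"z": 0,"spin": 0}
    - {"x": 0,"y": 0,"z": 0,"spin": 0}
    - {"x": 0,"y": 0,"z": 0,"spin": 0}
    - {"x": 0,"y": 0,"z": 0,"spin": 0}

```text
clock: 29.58
eef_pos: [0.6108, -0.0783, 0.0578]
ee_rot: [179.6, 0.3, 6.9]
contact_force: [-15.8, -20.1, 17.2]
width: 0.696
```

```bash
python3 -c "
from h import *
s=read_state();print(s['eef_pos'],s['ee_rot'],s['contact_force'],s['moment'])
im=snap('side','s20');cv2.imwrite('pics/s20c.png',cv2.resize(im[130:330,255:405],None,fx=3,fy=3,interpolation=cv2.INTER_CUBIC))
snap('top','t20')
"
```

```text
[ 0.61080011 -0.0782556   0.05779367] [179.61722046   0.31584499   6.88578204] [-15.80776057 -20.14885896  17.15652474] [-2.81407211  2.26112897  0.51105127]
```

View pics/s20c.png

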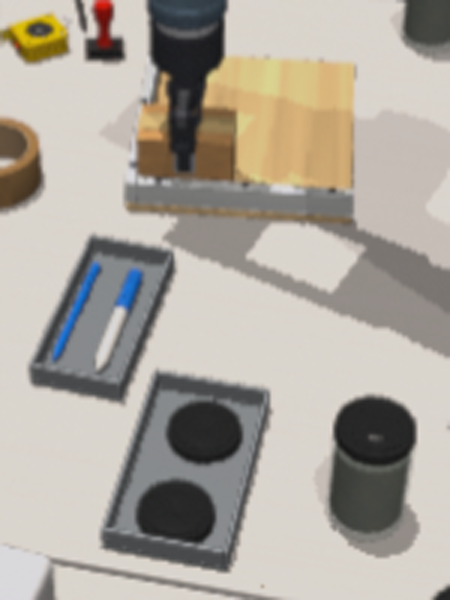

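View pics/t20.png

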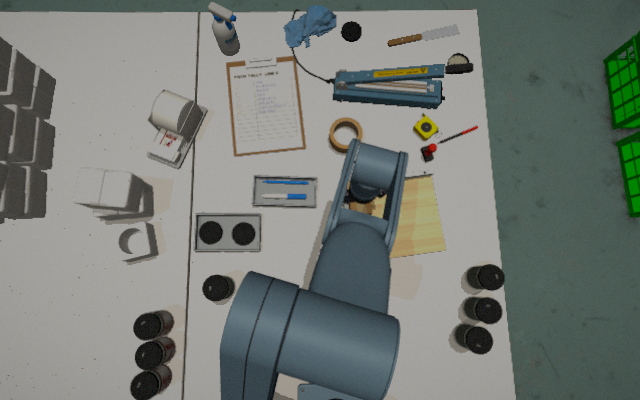

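Both views show everything in place: the jar is still at (218,288) and the tape at (346,135), and the forces are steady. I'm handing in.

```bash
python3 -c "
from h import *
print(workorder.close_job())
s=read_state();print(s['clock'],s['eef_pos'],s['contact_force'],s['width'])"
```

```text
the job is handed in; nothing more can be done
None
the job is handed in; nothing more can be done
```

The job is handed in at about 29.7 s of the 72 s allowed. The marker lies in the pen tray and the loose lid lies flat in the lid tray. The carton is pressed square in the jig corner with the gripper still holding it at an 80 N grip setting.

**Last checks:**
- **Push:** about 18 N toward each fence and 17 N down, the same in the last two readings, 0.6 s apart.
- **Position:** I touched each fence on its own first. At the end the carton stood within about 0.3 mm of both touch positions, and its top corners in the side view matched the predicted in-corner positions by eye.
- **Bystanders:** the loose jar and the tape roll appeared at the same pixel positions as at the start.

**What was off:**
- The first diagonal push stuck on the far fence about 0.3 mm short of the left one. I backed off, seated the left side first, then pressed both.
- While pressing, the wrist read about 0.3–0.4° of tilt. I could not tell whether the carton itself tilts by any of that.
- One move call was refused because I left out the spin value; nothing moved.

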